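# Ready the battery work lamp

## Task

Get the battery work lamp ready for the blender repair: put the two loose cells into the two battery wells in its base, one in each, nub up and fully down, and pull the lamp head up along its slanted mast until the lock button clicks out of the tube. Leave the head up and locked, and do not knock over the cells or disturb the other things on the counter.

Things in the scene. Friction and masses are not known exactly. Their poses are not given: they have to be found in the camera images.
- lamp: Work lamp, fixed. Origin on the counter under its grey base, 250 (x) by 245 mm (y), z up. Its -y end is the battery block, x -125 to +5, y -122 to -58 mm, 55 mm tall, two round wells in its top; the rest, x -125 to +125, y -58 to +120, is 30 mm tall. The mast stands at x +90, y +75 mm and leans 31 deg from vertical towards the lamp's -x. The head's edge is 105 mm in y from the wells.
- well_near (a point): Centre of the floor of the battery well at x -92, y -90 mm of the base, 8 mm above the counter; z up. Round bore 39 mm in diameter, 47 mm deep, mouth 55 mm above the counter with a 2 mm chamfer, free of walls above. A seated cell's origin lies here; the cell then stands 14 mm out of the mouth.
- well_far (a point): The same for the other well, at x -28, y -90 mm of the base, 64 mm from the first. The block's cover hangs open on its outer (-y) side.
- mast (a joint): Extension of the telescoping mast along its slant, m: 0 pushed in, 0.100 the lock button clicks out, 0.103 end stop. Starts between 0 and 0.045. Takes about 6 N to pull up, weight included, and stays where it is left; once the button is out it cannot slide back below 0.100.
- head_top (a point): Middle of the lamp head's top edge; moves along; 0.25 m high pushed in, 0.33 m extended. z points up along the mast, 31 deg from vertical: pull this way. x is square to the head's faces (upper face +x), y level along its width. The head is a slab 120 mm wide (y), 80 mm deep down the mast; its top 30 mm is a rubber rail 20 mm thick, to be gripped across the thickness hand tilted along z.
- lock_button (a joint): Travel in m of the spring lock button, a 12 mm square steel button in the mast's upper face: 0 held in by the outer tube, 0.008 fully out through the window (it then stands 5 mm proud of the tube). It springs out by itself when the window is reached.
- lock_window (a point): Centre of the lock window, a 17 by 18 mm opening in the upper face of the outer aluminium tube (46 mm wide, 24 mm thick, 155 mm long), 26 mm below its mouth.
- cell_a: A D cell, black jacket and steel ends: cylinder 34 mm in diameter, 61 mm tall with its 2.5 mm nub, 0.14 kg. Stands upright on the counter, nub up. Origin at the centre of its flat underside, z up through the nub.
- cell_b: The other D cell, identical. Either cell may go in either well.
- bowl: Bystander: small white ceramic bowl with steel screws in it, 104 mm across, 34 mm tall; origin under its centre.
- coupling: Bystander: aluminium blender coupling, 40 mm in diameter, 32 mm tall, with four dogs on top; origin under its centre.
- brush: Bystander: yellow plastic scrubbing brush lying bristles down, 200 mm long, 46 mm wide, 34 mm tall; origin on the counter below its middle, x along its length.
- screwdriver: Bystander: screwdriver with a black handle, 200 mm long, 26 mm thick; origin on the counter under its middle, x along its length.
- pitcher: Bystander: blue plastic blender pitcher standing upright, 132 mm in diameter at its rim and 200 mm tall, handle on one side; origin under its centre.

How it is judged:
By the outcome, as a careful person would: the job done as asked, in the order asked, and still so for the second after the job is handed in, with the robot touching nothing.
It also fails if it takes over 59 s, if anything falls off the work surface, if the arm or the gripper's body presses on something with over 40 N, if the wrist force passes 120 N, or if a joint passes its speed limit or range.

## Robot

A 7-joint arm with a two-finger parallel gripper is mounted at the origin on the work surface. World frame = base frame: x ahead of the robot, y to its left, z up, the work surface at z = 0. Lengths are in m, angles in rad, forces in N, time in s.
With the tool pointing down it reaches from about 0.35 to 0.9 m from the base axis. Payload 8.1 kg.
Tool frame: the origin (TCP) lies midway between the tips of the shut fingers; the grasp point (between the pads) lies 19 mm behind it (arm.pinch_z is the distance from the TCP to the grasp point, in m); z points along the fingers, y is the direction in which the jaws open and shut (so a half turn about z gives the same grasp; the last joint's range is limited). The gripper opens to 92 mm and grips with 3 to 60 N. Pads are 19 mm wide; open, the fingers measure 130 mm over their backs; the gripper's body (75 mm by 190 mm) begins 47 mm behind the grasp point.
Start: joints at [1.121, 0.434, 0.025, 1.573, -0.012, 1.134, -0.075], TCP at [0.212, -0.588, 0.227] pointing down, gripper open.
Joint ranges: [-2.62, 2.62], [-0.44, 2.09], [-1.27, 1.32], [0.08, 2.57], [-1.32, 4.46], [0.12, 2], [-2.74, 2.74]. Speed limits (rad/s): [2.22, 2.22, 3.01, 3.01, 3.14, 3.14, 3.14].

## Interface

Orientations are given as a rotation vector (axis times angle).
In Python, from cell import arm, eyes gives the robot as it stands.
- The arm moves only by the tool apply_moves, never from a script. Its argument "targets" is one flat list of numbers, 5 for each row, row after row: the closure, from 0 (fully open) to 1 (shut), then the shift along the tool's x, y, z each as a share of 40 cm, from -1 to 1, then the turn about the tool's z as a share of pi/2 rad, from -1 to 1. A call has 1 to 20 rows; each row shifts and turns the commanded pose from where the row before left it, along the tool's axes as they then stand; what a row does not reach is not made up. A row lasts 1/8 s, in which the tool goes at most 62.5 mm and 10.7 degrees, less where a joint would pass 70% of its speed; a pose out of reach is approached as far as the arm can. A call with a number of a shift or a turn outside -1 to 1 is refused whole. A call with a gripper value outside its range is refused whole. The fingers move at their own pace and stop on an object; "grip_force" is the grip in N (left out, the last holds). Time passes only in rows, so rows that do not move let the fingers close. It gives the time, the measured TCP pose, the force and the opening at its end, in the units of the state.
- arm.observe(): the state, without advancing time (a new reading comes with each control period).
- eyes.get_image(name): name is "scene" or "top"; returns the picture (400x640x3 uint8, red, green, blue); there is no depth.
- eyes.camera_params(name): a dict with "camera_matrix" (3x3 intrinsics, pixels), "xyz" and "attitude" of the camera in the world. Camera axes: x right, y down, z forward; pixel columns grow to the right and rows downward; lengths in m; the calibration is good to about 2 mm. A picture is of the moment at which its call begins. camera_params takes no time and is no camera call.
- arm.sign_off(): hands the job in, once; it reports no verdict.
The state is a dict: "clock": time; "joints": joint angles; "dq": joint speeds; "joint_efforts": joint torques, N m; "position": TCP position; "ee_rot": TCP orientation; "force": force on the tool from outside, world axes, zero at the start; "ft_torque": the same for the moment, N m; "width": opening from 0.0 (shut) to 1.0 (fully open).
Only numpy, scipy, OpenCV 4.12 (cv2) and the standard library are available. Lean on these libraries where they do the work, as an engineer would, in place of code of your own. Each camera call takes 0.05 s, during which the arm holds its last target.

## Working session

There is one attempt and no reset: what is moved stays moved. The work goes in short steps, Python scripts to look and compute and a tool call to move; the robot and the scene stay as the last step left them, time stands still between calls to the robot, and variables do not carry over. Pictures are saved under pics/ and viewed, and the job is handed in when it is done.

Besides the shell and the picture viewer there is one more tool, called after "Call:" as a command line: name --argument value ..., lists and objects as JSON in quotes. apply_moves: Moves the arm, as the interface text tells. Its arguments: {"type":"object","properties":{"targets":{"type":"array"},"grip_force":{"type":"number"}},"required":["targets"]}

```bash
ls; mkdir -p pics; python3 - <<'E'
from cell import arm, eyes
import cv2
for n in ("scene","top"):
    im=eyes.get_image(n); cv2.imwrite(f"pics/{n}0.png",cv2.cvtColor(im,cv2.COLOR_RGB2BGR)); print(n,eyes.camera_params(n))
print(arm.observe(), arm.pinch_z)
E
```

```text
pics
scene {'camera_matrix': array([[515.40456423,   0.        , 315.5137464 ],
       [  0.        , 515.40456423, 198.9578243 ],
       [  0.        ,   0.        ,   1.        ]]), 'xyz': array([1.19975715, 0.20437488, 1.28937692]), 'attitude': array([-1.46814718, -2.32850224,  0.71808448])}
top {'camera_matrix': array([[394.79811482,   0.        , 322.61169541],
       [  0.        , 394.79811482, 192.26550958],
       [  0.        ,   0.        ,   1.        ]]), 'xyz': array([ 0.32879085, -0.10141105,  1.18042995]), 'attitude': array([-2.05977207,  2.15340481, -0.2469145 ])}
{'clock': 0.1, 'joints': array([ 1.12139373,  0.43513635,  0.02497235,  1.57400591, -0.0116321 ,
        1.1339901 , -0.07511475]), 'dq': array([ 2.50210107e-04, -1.82261149e-03,  3.45061699e-05, -2.46416273e-03,
        1.38982931e-04, -1.05540786e-04,  1.28263859e-03]), 'joint_efforts': array([ 2.84948037e-03, -6.69129181e+01,  9.88016725e-01, -3.15146005e+01,
       -6.04865653e-02,  3.74612049e-02,  9.92486298e-05]), 'position': array([ 0.21223867, -0.58737478,  0.22603403]), 'ee_rot': array([-3.09317307e+00, -5.41647410e-01,  5.27483062e-04]), 'force': array([ 0.15837357,  0.54796165, -1.13676356]), 'ft_torque': array([-0.03065215,  0.03508199, -0.00447838]), 'width': 1.0006736640184317} 0.0188
```

View pics/scene0.png

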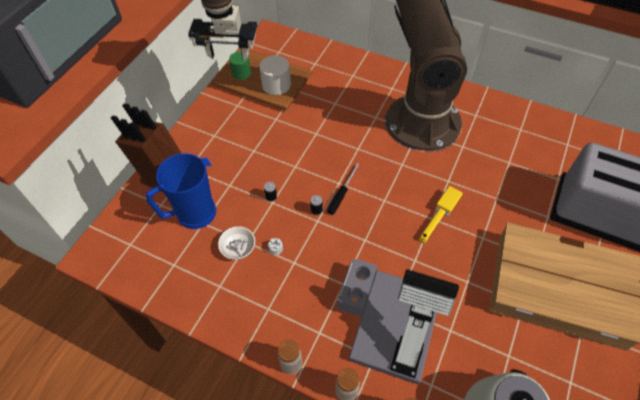

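View pics/top0.png

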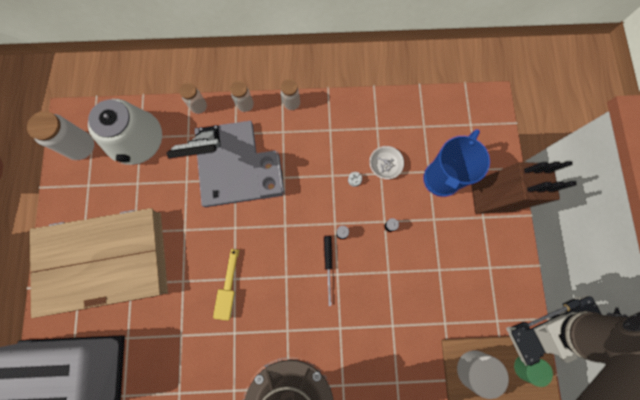

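The top image shows the cells at about (343,232) and (392,225), and the wells at (268,160) and (268,183). The lamp head is at (190,150), and the robot base is at the bottom. I'll zoom in to measure.

```bash
python3 - <<'E'
import cv2
t=cv2.imread("pics/top0.png"); s=cv2.imread("pics/scene0.png")
cv2.imwrite("pics/z1.png",cv2.resize(t[110:220,160:300],None,fx=5.5,fy=5.4,interpolation=cv2.INTER_CUBIC)[:600])
cv2.imwrite("pics/z2.png",cv2.resize(t[190:250,310:420],None,fx=7,fy=7,interpolation=cv2.INTER_CUBIC))
cv2.imwrite("pics/z3.png",cv2.resize(s[250:385,330:470],None,fx=5.5,fy=4.4,interpolation=cv2.INTER_CUBIC))
cv2.imwrite("pics/z4.png",cv2.resize(s[170:230,250:350],None,fx=8,fy=8,interpolation=cv2.INTER_CUBIC))
E
```

```text
(no output)
```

View pics/z1.png

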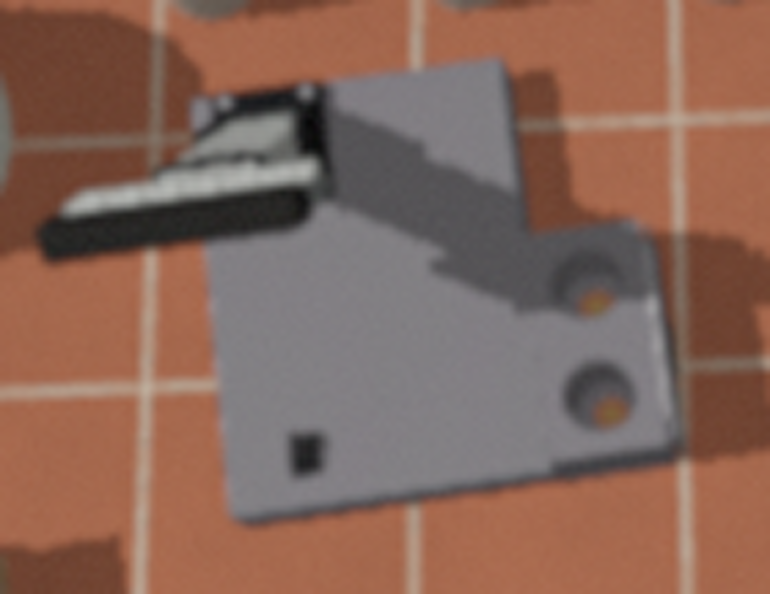

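View pics/z2.png

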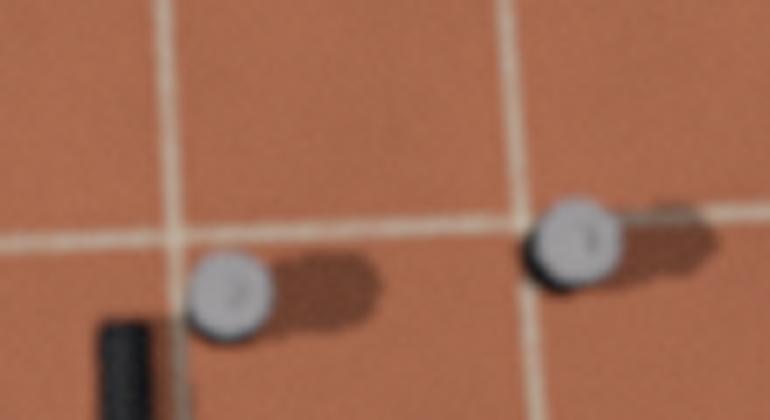

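View pics/z3.png

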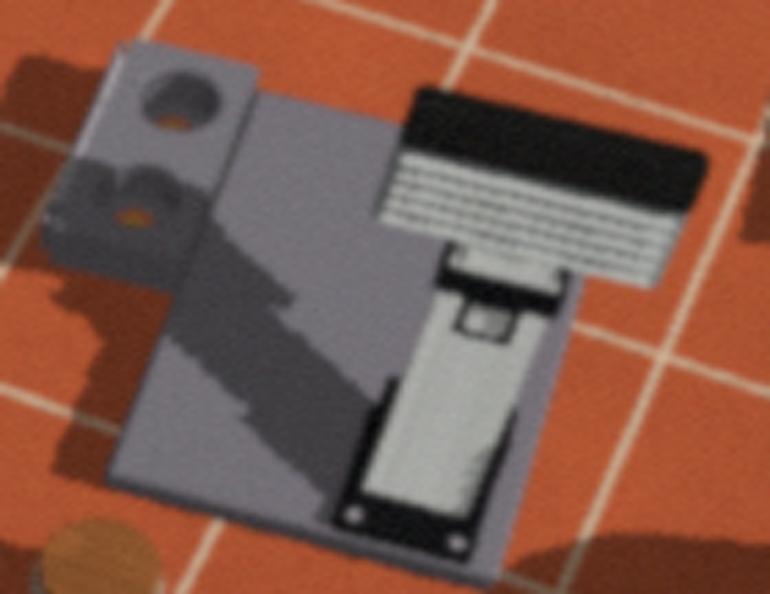

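View pics/z4.png

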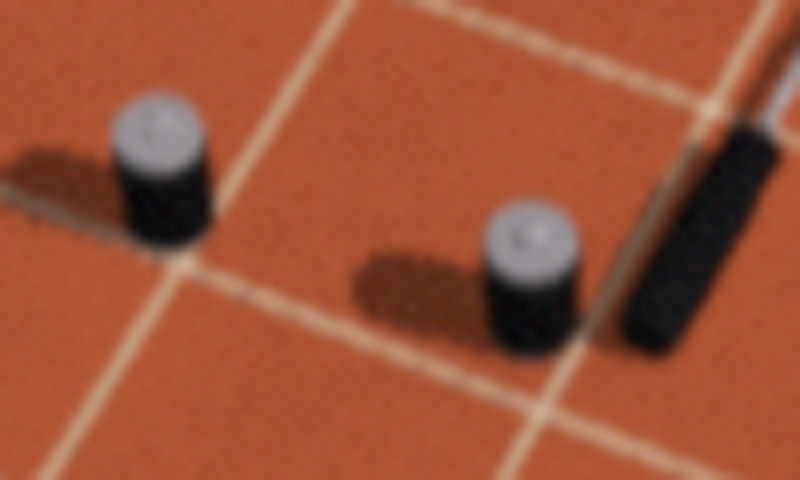

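```bash
cat > h.py <<'E'
import numpy as np
from scipy.spatial.transform import Rotation as R
from scipy.optimize import least_squares
from cell import arm, eyes
C={n:eyes.camera_params(n) for n in("scene","top")}
def proj(n,P):
    c=C[n];q=R.from_rotvec(c["attitude"]).inv().apply(np.atleast_2d(P)-c["xyz"])
    K=c["camera_matrix"];return q[:,:2]/q[:,2:]*K[0,0]+K[:2,2]
def ray(n,p,z):
    c=C[n];K=c["camera_matrix"]
    d=R.from_rotvec(c["attitude"]).apply([(p[0]-K[0,2])/K[0,0],(p[1]-K[1,2])/K[0,0],1.])
    return c["xyz"]+d*(z-c["xyz"][2])/d[2]
def uz(o,f,p): return [o[i]+(p[i]+.5)/f[i]-.5 for i in(0,1)]
Z1=lambda u,v:uz((160,110),(5.5,5.4),(u,v))
Z2=lambda u,v:uz((310,190),(7,7),(u,v))
Z3=lambda u,v:uz((330,250),(5.5,4.4),(u,v))
Z4=lambda u,v:uz((250,170),(8,8),(u,v))
def lamp(L,p):
    c,s=np.cos(p[2]),np.sin(p[2]);L=np.atleast_2d(L).astype(float)
    return np.c_[p[0]+c*L[:,0]-s*L[:,1],p[1]+s*L[:,0]+c*L[:,1],L[:,2]]
E
python3 - <<'E'
from h import *
top=[((-92,-90,55),(600,397)),((-28,-90,55),(588,285)),((125,120,30),(190,100)),((-125,120,30),(236,514)),((125,-58,30),(500,60)),((-125,-122,55),(676,448)),((5,-122,55),(642,222))]
sc=[((-92,-90,55),(181,100)),((-125,-122,55),(130,42)),((-125,-58,55),(260,70)),((125,-58,30),(110,475)),((125,120,30),(497,577))]
def res(p):
    r=[proj("top",lamp(np.array(l)/1e3,p))[0]-Z1(*u) for l,u in top]+[proj("scene",lamp(np.array(l)/1e3,p))[0]-Z3(*u) for l,u in sc]
    return np.ravel(r)
w=ray("top",Z1(600,397),.055);w2=ray("top",Z1(588,285),.055);print(w,w2,np.linalg.norm(w-w2))
a=np.arctan2(*(w2-w)[1::-1]);
f=least_squares(res,[w[0]+.1,w[1]+.1,a],loss="soft_l1");p=f.x;print(p,np.degrees(p[2]));print(res(p).reshape(-1,2).round(1).tolist())
print("wells",lamp([[-.092,-.09,.055],[-.028,-.09,.055]],p), "from scene near",ray("scene",Z3(181,100),.055))
np.save("lamp.npy",p)
for n,t,s in(("right",Z2(577,243),Z4(162,133)),("left",Z2(231,295),Z4(533,240))):
    print(n,ray("top",t,.0585),ray("scene",s,.0585))
# head: points on rail, triangulate
E
```

```text
[0.6193137  0.03909866 0.055     ] [0.68320073 0.04464585 0.055     ] 0.06412740067727143
[0.7020825  0.13796954 0.11556112] 6.6211646513983675
[[0.4, -0.6], [-0.2, -0.5], [-0.4, -0.2], [-1.3, 1.4], [0.3, -1.3], [-1.1, -0.9], [-0.9, -0.8], [-0.9, -0.8], [0.4, -1.8], [-0.1, -1.2], [-1.1, -1.0], [0.4, 0.2]]
wells [[0.62107348 0.03796185 0.055     ]
 [0.68464662 0.04534131 0.055     ]] from scene near [0.62224172 0.04095782 0.055     ]
right [ 0.48131775 -0.31219222  0.0585    ] [ 0.48484083 -0.31097082  0.0585    ]
left [ 0.46629723 -0.1695353   0.0585    ] [ 0.46937346 -0.16780966  0.0585    ]
```

```bash
python3 - <<'E'
from h import *
p=np.load("lamp.npy")
t=np.radians(31);u=np.array([-np.sin(t),0,np.cos(t)]);n=np.array([np.cos(t),0,np.sin(t)]);y=np.array([0,1,0])
# (n off, y off, u off), pix scene
obs=[((.010,-.06,-.0),(420,87)),((.010,.06,0),(708,156)),((.010,-.06,-.03),(402,152)),((.01,.06,-.03),(690,212))]
tp=[((-.01,-.06,0),(308,222)),((-.01,.06,0),(52,262)),((.01,-.06,0),(305,188)),((.01,.06,0),(42,225))]
def res(q):
    h=np.array([q[0],q[2],q[1]])
    f=lambda o:lamp(h+o[0]*n+o[1]*y+o[2]*u,p)
    return np.ravel([proj("scene",f(o))[0]-Z3(*px) for o,px in obs]+[proj("top",f(o))[0]-Z1(*px) for o,px in tp])
f=least_squares(res,[-.03,.26,.075]);print(f.x,res(f.x).reshape(-1,2).round(1).tolist())
q=f.x
h=np.array([q[0],q[2],q[1]]);print("head top world",lamp(h,p))
E
```

```text
[-0.03639034  0.24986561  0.07311143] [[-2.2, 1.2], [-0.1, 1.8], [-2.0, -2.6], [-0.7, 0.1], [0.1, 1.3], [-1.8, 1.2], [-1.2, -0.3], [-2.1, 0.2]]
head top world [[0.65750482 0.20639738 0.24986561]]
```

```bash
cat >> h.py <<'E'
def pose():
    s=arm.observe();M=R.from_rotvec(s["ee_rot"]).as_matrix()
    return s,np.array(s["position"]),np.degrees(np.arctan2(M[1,1],M[0,1])),M
def go(x,y,z,a=None):
    s,P,a0,M=pose()
    d=M.T@(np.array([x,y,z])-P)/.4
    print("t",round(s["clock"],2),"pos",P.round(4),"jaw",round(a0,2),"tilt",round(np.degrees(np.arccos(-M[2,2])),2),"F",np.round(s["force"],1),"w",round(s["width"],3))
    print("shares",d.round(4),"turn",None if a is None else round(-(a-a0)/90,4))
E
python3 -c "
from h import *
go(.468,-.1687,.2,7)"
```

```text
t 0.1 pos [ 0.2122 -0.5874  0.226 ] jaw -70.14 tilt 0.08 F [ 0.2  0.5 -1.1] w 1.001
shares [ 0.957  -0.767   0.0661] turn -0.8571
```

Call:
apply_moves --targets '[0,0.0957,-0.0767,0,0,0,0.0957,-0.0767,0,0,0,0.0957,-0.0767,0,0,0,0.0957,-0.0767,0,0,0,0.0957,-0.0767,0,0,0,0.0957,-0.0767,0,0,0,0.0957,-0.0767,0,0,0,0.0957,-0.0767,0,0,0,0.0957,-0.0767,0,0,0,0.0957,-0.0767,0,0,0,0,0,0,-0.107,0,0,0,0,-0.107,0,0,0,0,-0.107,0,0,0,0,-0.107,0,0,0,0,-0.107,0,0,0,0,-0.107,0,0,0,0,-0.107,0,0,0,0,-0.107,0,0,0,0,0]' --grip_force 25

```text
clock: 2.48
position: [0.4679, -0.1693, 0.2264]
ee_rot: [-2.085, -2.349, 0.0]
force: [-0.6, 0.6, -0.1]
width: 1.001
```

```bash
python3 -c "
from h import *
import cv2
go(.468,-.1687,.034,7)
for n in('scene','top'):
    im=eyes.get_image(n)[:,:,::-1]
    b=im[120:260,200:380] if n=='scene' else im[160:290,270:430]
    cv2.imwrite(f'pics/a_{n}.png',cv2.resize(b,None,fx=4,fy=4,interpolation=cv2.INTER_CUBIC))
"
```

```text
t 2.48 pos [ 0.4679 -0.1693  0.2264] jaw 6.83 tilt 0.04 F [-0.6  0.6 -0.1] w 1.001
shares [0.0012 0.0007 0.4811] turn -0.0018
```

View pics/a_scene.png

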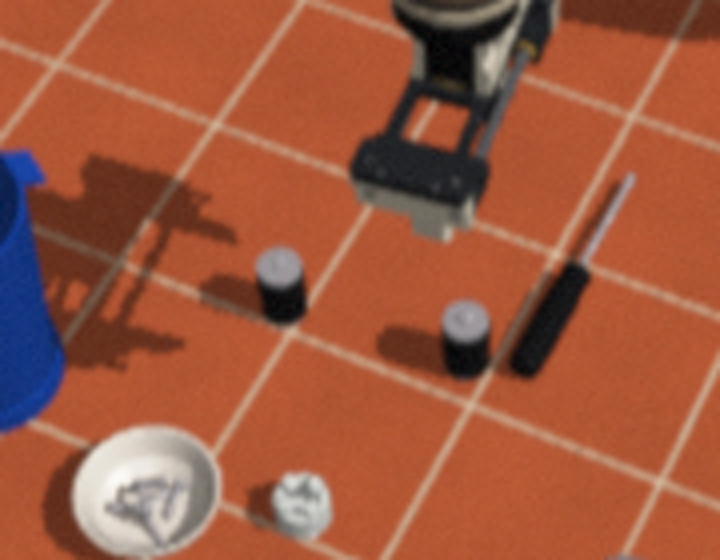

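View pics/a_top.png

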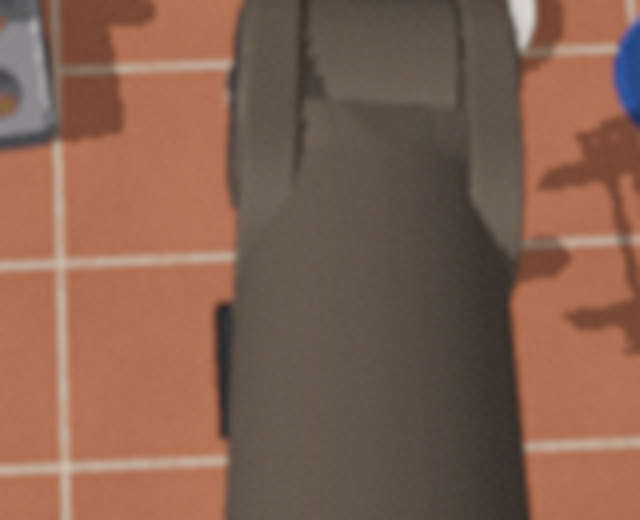

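The top camera is blocked by the arm. The scene view shows the open gripper above the left cell at zoom (465,340). I'll descend and grip.

Call:
apply_moves --targets '[0,0.0012,0,0.1,0,0,0,0,0.1,0,0,0,0,0.1,0,0,0,0,0.1,0,0,0,0,0.05,0,0,0,0,0.03,0,0.4,0,0,0,0,0.8,0,0,0,0,1,0,0,0,0,1,0,0,0,0,1,0,0,0,0,1,0,0,0,0]' --grip_force 25

```text
clock: 4.08
position: [0.4682, -0.1688, 0.0348]
ee_rot: [2.084, 2.351, 0.0]
force: [-0.0, 0.7, -0.1]
width: 0.395
```

```bash
python3 -c "
from h import *
import cv2
go(.684,.0453,.2,7)
im=eyes.get_image('scene')[:,:,::-1]
b=im[120:260,200:380]
cv2.imwrite('pics/b_scene.png',cv2.resize(b,None,fx=4,fy=4,interpolation=cv2.INTER_CUBIC))
"
```

```text
t 4.08 pos [ 0.4682 -0.1688  0.0348] jaw 6.9 tilt 0.01 F [-0.   0.7 -0.1] w 0.395
shares [ 0.4664  0.6    -0.4129] turn -0.0011
```

View pics/b_scene.png

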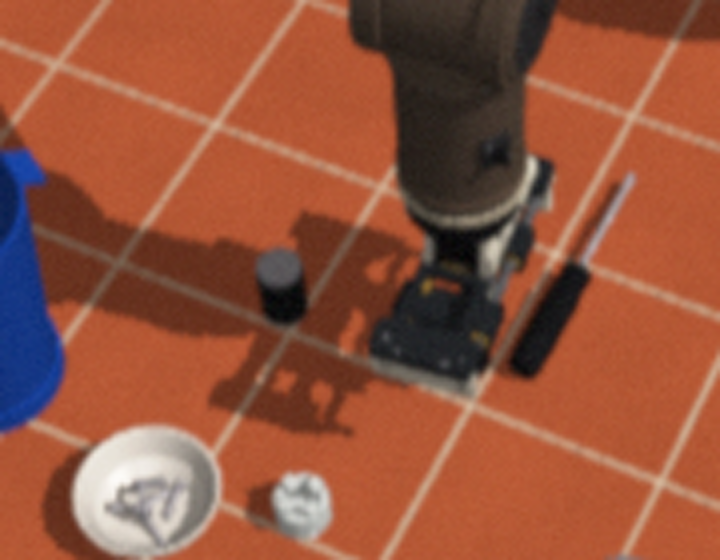

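Call:
apply_moves --targets '[1,0,0,-0.05,0,1,0,0,-0.1,0,1,0,0,-0.1,0,1,0.04,0.05,-0.05,0,1,0.0666,0.0857,0,0,1,0.0666,0.0857,0,0,1,0.0666,0.0857,0,0,1,0.0666,0.0857,0,0,1,0.0666,0.0857,0,0,1,0.0666,0.0857,0,0,1,0.027,0.036,0,0,1,0,0,0,0]'

```text
clock: 5.62
position: [0.684, 0.0471, 0.1539]
ee_rot: [-2.08, -2.352, 0.0]
force: [-0.4, 0.7, -1.4]
width: 0.363
```

```bash
python3 -c "
from h import *
import cv2
go(.684,.0453,.06,7)
for n in('scene','top'):
    im=eyes.get_image(n)[:,:,::-1]
    cv2.imwrite(f'pics/c_{n}_full.png',im)
    b=im[210:350,290:470] if n=='scene' else im[100:240,200:360]
    cv2.imwrite(f'pics/c_{n}.png',cv2.resize(b,None,fx=4,fy=4,interpolation=cv2.INTER_CUBIC))
"
```

```text
t 5.62 pos [0.684  0.0471 0.1539] jaw 7.03 tilt 0.07 F [-0.4  0.7 -1.4] w 0.363
shares [-0.0047 -0.0004  0.2347] turn 0.0003
```

View pics/c_scene.png

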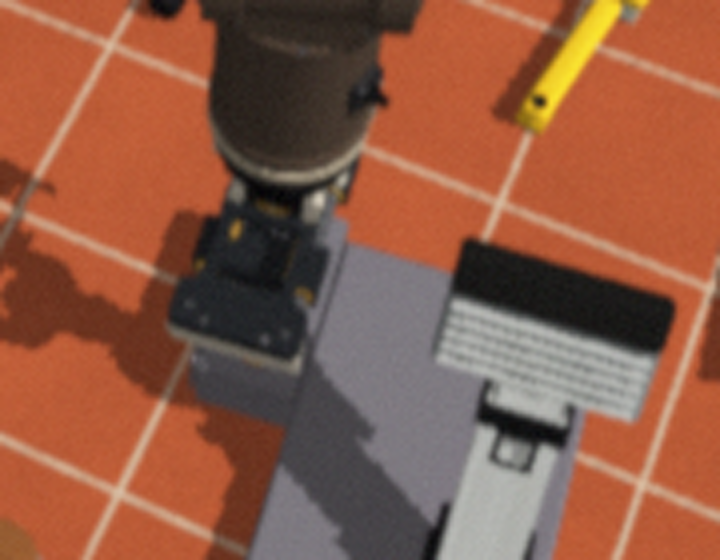

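View pics/c_top.png

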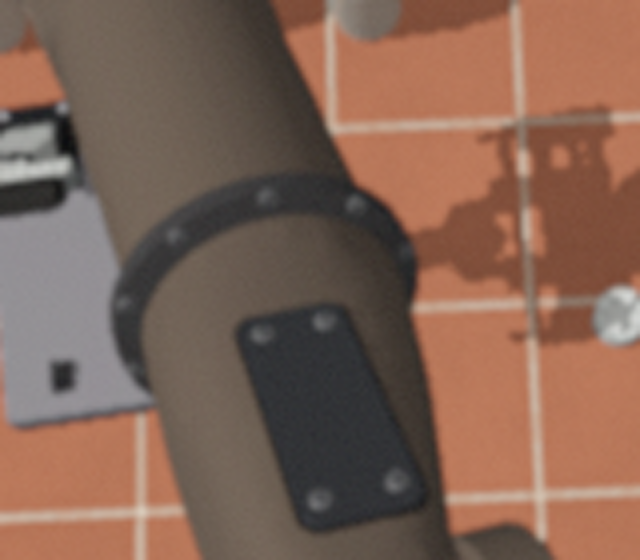

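Call:
apply_moves --targets '[1,-0.004,0.0008,0.06,0,1,0,0,0.06,0,1,0,0,0.03,0,1,0,0,0.015,0,1,0,0,0.015,0,1,0,0,0.0,0]'

```text
clock: 6.48
position: [0.6854, 0.0464, 0.0858]
ee_rot: [2.082, 2.352, 0.007]
force: [-4.7, 3.9, 13.5]
width: 0.365
```

```bash
python3 -c "
from h import *
go(.6845,.0455,.059,7)
print(arm.observe()['ft_torque'])
"
```

```text
t 6.47 pos [0.6854 0.0464 0.0858] jaw 6.98 tilt 0.24 F [-4.7  3.9 13.5] w 0.365
shares [-0.0022 -0.0027  0.067 ] turn -0.0002
[ 0.76290183  1.12117952 -0.01412771]
```

Call:
apply_moves --targets '[1,0.0042,-0.0033,-0.004,0,1,0,0,0,0]'

```text
clock: 6.72
position: [0.6845, 0.0462, 0.0863]
ee_rot: [2.082, 2.35, 0.005]
force: [0.8, 1.6, 7.4]
width: 0.366
```

```bash
python3 -c "
from h import *
go(.6845,.0455,.059,7)
print(arm.observe()['ft_torque'])
"
```

```text
t 6.72 pos [0.6845 0.0462 0.0863] jaw 6.91 tilt 0.23 F [0.8 1.6 7.4] w 0.366
shares [-0.0018 -0.0004  0.0683] turn -0.001
[ 0.4830415  -0.34110285  0.02634644]
```

Call:
apply_moves --targets '[1,0,0,-0.03,0,1,0,0,0,0,1,0,0,0,0]'

```text
clock: 7.1
position: [0.6827, 0.0449, 0.0961]
ee_rot: [-2.084, -2.351, 0.001]
force: [0.2, 0.4, -2.8]
width: 0.365
```

```bash
python3 -c "
from h import *
import cv2
go(.6845,.0455,.059,7)
print(arm.observe()['ft_torque'])
im=eyes.get_image('scene')[:,:,::-1]
cv2.imwrite('pics/d.png',cv2.resize(im[260:330,320:390],None,fx=8,fy=8,interpolation=cv2.INTER_CUBIC))
"
```

```text
t 7.1 pos [0.6827 0.0449 0.0961] jaw 6.88 tilt 0.04 F [ 0.2  0.4 -2.8] w 0.365
shares [0.0009 0.0047 0.0927] turn -0.0013
[-0.01845813 -0.16840988 -0.00209933]
```

View pics/d.png

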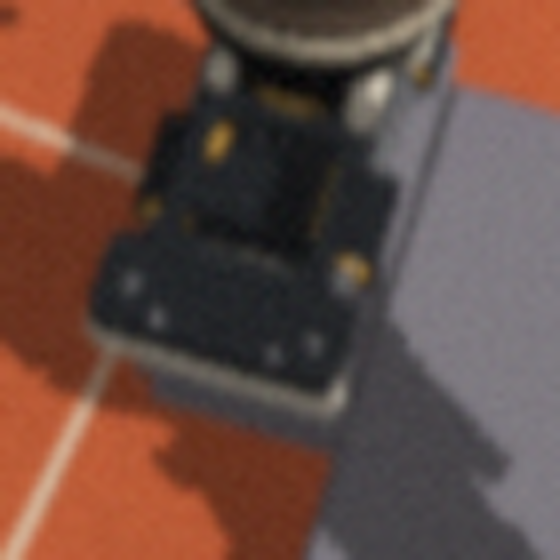

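Call:
apply_moves --targets '[1,0.0044,0.0076,0,0,1,0,0,0.01,0,1,0,0,0.01,0,1,0,0,0.005,0,1,0,0,0,0]'

```text
clock: 7.78
position: [0.6856, 0.0474, 0.086]
ee_rot: [-2.083, -2.351, 0.001]
force: [-0.5, 0.3, -1.6]
width: 0.364
```

```bash
python3 -c "
from h import *
go(.6855,.047,.059,7)
print(arm.observe()['ft_torque'])
"
```

```text
t 7.78 pos [0.6856 0.0474 0.086 ] jaw 6.91 tilt 0.04 F [-0.5  0.3 -1.6] w 0.364
shares [-0.001  -0.0003  0.0674] turn -0.001
[-0.00842268 -0.06776758  0.00144604]
```

No contact force now at the same depth, so I'll keep lowering.

Call:
apply_moves --targets '[1,0,0,0.01,0,1,0,0,0.01,0,1,0,0,0.01,0,1,0,0,0,0]'

```text
clock: 8.28
position: [0.6855, 0.0474, 0.0738]
ee_rot: [-2.083, -2.351, 0.001]
force: [-1.0, -1.0, -1.4]
width: 0.367
```

```bash
python3 -c "
from h import *
go(.6855,.047,.059,7)
print(arm.observe()['ft_torque'])
"
```

```text
t 8.28 pos [0.6855 0.0474 0.0738] jaw 6.91 tilt 0.05 F [-1.  -1.  -1.4] w 0.367
shares [-0.001  -0.0001  0.0369] turn -0.001
[-0.00701144 -0.08848674  0.00260411]
```

Call:
apply_moves --targets '[1,0,0,0.012,0,1,0,0,0.012,0,1,0,0,0.01,0,0.5,0,0,0,0,0.5,0,0,0,0,0.5,0,0,0,0,0.5,0,0,0,0]'

```text
clock: 9.15
position: [0.686, 0.0475, 0.0609]
ee_rot: [2.084, 2.351, 0.0]
force: [-0.1, -1.9, -0.5]
width: 0.5
```

```bash
python3 -c "
from h import *
go(.6855,.047,.079,7)
"
```

```text
t 9.15 pos [0.686  0.0475 0.0609] jaw 6.9 tilt 0.02 F [-0.1 -1.9 -0.5] w 0.5
shares [-0.001  -0.0012 -0.0452] turn -0.0011
```

Call:
apply_moves --targets '[0.5,0,0,-0.06,0,1,0,0,0,0,1,0,0,0,0,1,0,0,0,0,1,0,0,0.02,0,1,0,0,0.02,0,1,0,0,0.005,0,1,0,0,0,0]'

```text
clock: 10.15
position: [0.6874, 0.0479, 0.0693]
ee_rot: [2.082, 2.349, 0.004]
force: [-4.6, -1.7, 21.9]
width: 0.005
```

```bash
python3 -c "
from h import *
go(.6855,.047,.069,7)
"
```

```text
t 10.15 pos [0.6874 0.0479 0.0693] jaw 6.9 tilt 0.22 F [-4.6 -1.7 21.9] w 0.005
shares [-0.0018 -0.005   0.0007] turn -0.0011
```

Call:
apply_moves --targets '[1,0,0,-0.1,0,1,0,0,-0.12,0,0,0,0,-0.12,0,0,-0.0922,-0.0675,0,0,0,-0.0922,-0.0675,0,0,0,-0.0922,-0.0675,0,0,0,-0.0922,-0.0675,0,0,0,-0.0922,-0.0675,0,0,0,-0.0922,-0.0675,0,0,0,-0.0922,-0.0675,0,0,0,-0.0922,-0.0675,0,0,0,-0.0922,-0.0675,0,0,0,0,0,0,0.083,0,0,0,0,0.083,0,0,0,0,0.083,0,0,0,0,0.083,0,0,0,0,0,0,0,0,0,0]'

```text
clock: 12.4
position: [0.4844, -0.3111, 0.2024]
ee_rot: [-2.616, -1.738, 0.0]
force: [0.4, 0.9, -0.0]
width: 1.001
```

```bash
python3 -c "
from h import *
import cv2
go(.4845,-.311,.034,-23)
for n in('scene','top'):
    im=eyes.get_image(n)[:,:,::-1]
    b=im[120:360,200:470] if n=='scene' else im[100:300,160:430]
    cv2.imwrite(f'pics/e_{n}.png',cv2.resize(b,None,fx=2.5,fy=2.5,interpolation=cv2.INTER_CUBIC))
"
```

```text
t 12.4 pos [ 0.4844 -0.3111  0.2024] jaw -22.8 tilt 0.03 F [ 0.4  0.9 -0. ] w 1.001
shares [4.000e-04 4.000e-04 4.209e-01] turn 0.0022
```

View pics/e_scene.png

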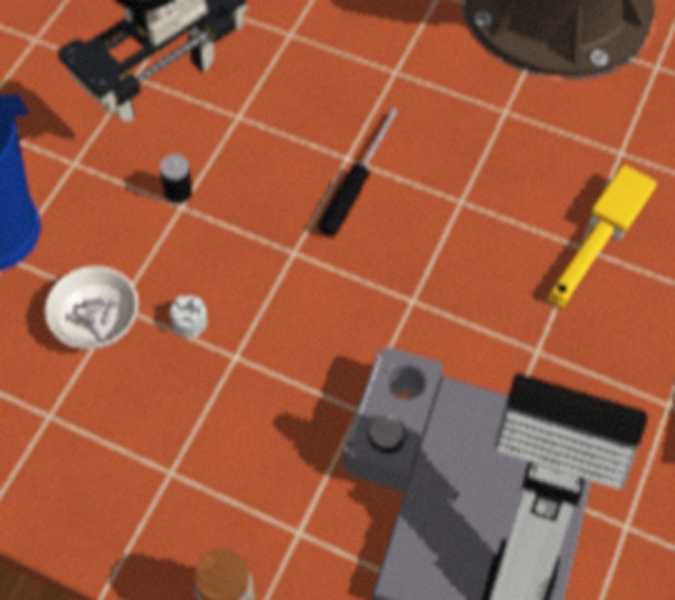

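View pics/e_top.png

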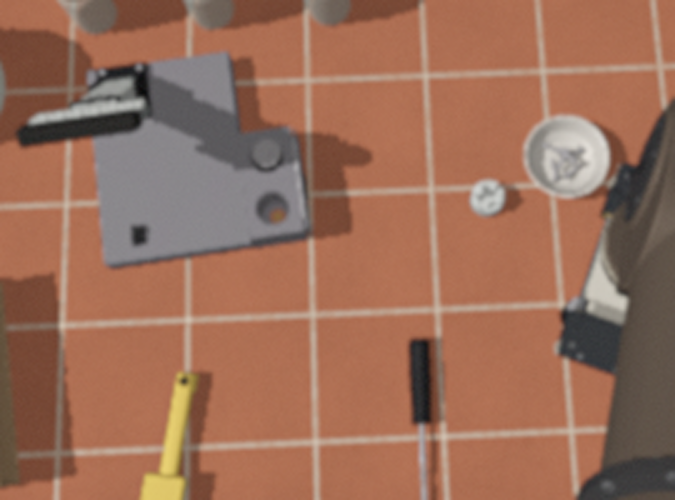

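The scene view shows the first cell seated in the far well, at zoom (387,433). The gripper is above the second cell, at zoom (175,180). Next is the pick.

Call:
apply_moves --targets '[0,0,0,0.1,0,0,0,0,0.1,0,0,0,0,0.1,0,0,0,0,0.07,0,0,0,0,0.03,0,0,0,0,0.02,0,0.5,0,0,0,0,0.8,0,0,0,0,1,0,0,0,0,1,0,0,0,0,1,0,0,0,0,1,0,0,0,0]' --grip_force 25

```text
clock: 14.0
position: [0.4845, -0.3112, 0.0348]
ee_rot: [2.619, 1.735, -0.0]
force: [-0.3, 0.2, 0.5]
width: 0.396
```

```bash
python3 -c "
from h import *
go(.622,.0402,.17,-23)
"
```

```text
t 14.0 pos [ 0.4845 -0.3112  0.0348] jaw -22.97 tilt 0.01 F [-0.3  0.2  0.5] w 0.396
shares [ 0.943  -0.0264 -0.3381] turn 0.0003
```

Call:
apply_moves --targets '[1,0,0,0,0,1,0,0,-0.06,0,1,0,0,-0.12,0,1,0,0,-0.12,0,1,0.1048,-0.0029,0,0,1,0.1048,-0.0029,0,0,1,0.1048,-0.0029,0,0,1,0.1048,-0.0029,0,0,1,0.1048,-0.0029,0,0,1,0.1048,-0.0029,0,0,1,0.1048,-0.0029,0,0,1,0.1048,-0.0029,0,0,1,0.1048,-0.0029,0,0,1,0,0,0,0,1,0,0,0,0,1,0,0,0,0]'

```text
clock: 16.0
position: [0.6218, 0.0386, 0.1545]
ee_rot: [2.621, 1.732, -0.001]
force: [-0.4, -0.3, -1.1]
width: 0.362
```

```bash
python3 -c "
from h import *
go(.622,.0402,.095,-23)
"
```

```text
t 16.0 pos [0.6218 0.0386 0.1545] jaw -23.08 tilt 0.06 F [-0.4 -0.3 -1.1] w 0.362
shares [ 0.004  -0.0012  0.1488] turn -0.0009
```

Call:
apply_moves --targets '[1,0.004,-0.001,0.06,0,1,0,0,0.06,0,1,0,0,0.03,0,1,0,0,0.012,0,1,0,0,0.006,0,1,0,0,0,0]'

```text
clock: 16.75
position: [0.6228, 0.0419, 0.0881]
ee_rot: [2.619, 1.734, 0.001]
force: [-0.3, 0.3, -0.9]
width: 0.365
```

```bash
python3 -c "
from h import *
go(.622,.0402,.059,-23)
"
```

```text
t 16.75 pos [0.6228 0.0419 0.0881] jaw -22.98 tilt 0.05 F [-0.3  0.3 -0.9] w 0.365
shares [-0.0046 -0.0002  0.0726] turn 0.0002
```

Call:
apply_moves --targets '[1,-0.003,0,0.006,0,1,0,0,0.006,0,1,0,0,0,0]'

```text
clock: 17.12
position: [0.6218, 0.0407, 0.0825]
ee_rot: [-2.619, -1.734, 0.001]
force: [0.1, 0.1, -1.6]
width: 0.365
```

```bash
python3 -c "
from h import *
go(.622,.0402,.059,-23)
"
```

```text
t 17.12 pos [0.6218 0.0407 0.0825] jaw -22.98 tilt 0.02 F [ 0.1  0.1 -1.6] w 0.365
shares [-0.0008  0.001   0.0589] turn 0.0003
```

Free of contact and entering the bore. I'll continue down, release and check.

Call:
apply_moves --targets '[1,0,0,0.012,0,1,0,0,0.012,0,1,0,0,0.012,0,1,0,0,0.01,0,1,0,0,0.008,0,1,0,0,0,0]'

```text
clock: 17.88
position: [0.6217, 0.0407, 0.0608]
ee_rot: [-2.619, -1.734, 0.001]
force: [0.6, -0.9, -1.2]
width: 0.363
```

```bash
python3 -c "
from h import *
go(.622,.0402,.079,-23)
"
```

```text
t 17.88 pos [0.6217 0.0407 0.0608] jaw -22.98 tilt 0.03 F [ 0.6 -0.9 -1.2] w 0.363
shares [-0.0009  0.001  -0.0455] turn 0.0003
```

Call:
apply_moves --targets '[0.48,0,0,0,0,0.48,0,0,0,0,0.48,0,0,0,0,0.48,0,0,-0.03,0,0.48,0,0,-0.03,0,1,0,0,0,0,1,0,0,0,0,1,0,0,0,0,1,0,0,0.02,0,1,0,0,0.02,0,1,0,0,0.005,0,1,0,0,0,0]'

```text
clock: 19.38
position: [0.6234, 0.0408, 0.0691]
ee_rot: [2.618, 1.733, 0.004]
force: [-4.2, -1.6, 21.6]
width: 0.001
```

```bash
python3 -c "
from h import *
go(.622,.0402,.079,-23)
"
```

```text
t 19.38 pos [0.6234 0.0408 0.0691] jaw -22.98 tilt 0.19 F [-4.2 -1.6 21.6] w 0.001
shares [-0.0029 -0.0026 -0.0247] turn 0.0002
```

Both cells read as seated by touch, with the nub tops at 0.0693 m and 0.0691 m. The expected height is 0.069 m. Next I'll raise the arm, align with the head and look.

Call:
apply_moves --targets '[1,0,0,-0.08,0,0.5,0,0,-0.13,0,0,0,0,-0.13,0,0,0,0,-0.13,-0.083,0,0,0,-0.13,-0.083,0,0,0,-0.05,-0.083,0,0,0,0,-0.08,0,0,0,0,0,0,0,0,0,0]' --grip_force 50

```text
clock: 20.5
position: [0.6217, 0.0406, 0.3262]
ee_rot: [-2.092, -2.343, 0.002]
force: [0.3, 0.2, 0.0]
width: 0.827
```

```bash
python3 -c "
from h import *
import cv2
go(.6655,.2095,.232,6.6)
im=eyes.get_image('scene')[:,:,::-1]
cv2.imwrite('pics/f.png',cv2.resize(im[210:390,300:480],None,fx=3.3,fy=3.3,interpolation=cv2.INTER_CUBIC))
"
```

```text
t 20.5 pos [0.6217 0.0406 0.3262] jaw 6.47 tilt 0.08 F [0.3 0.2 0. ] w 0.827
shares [0.4073 0.1566 0.2353] turn -0.0015
```

View pics/f.png

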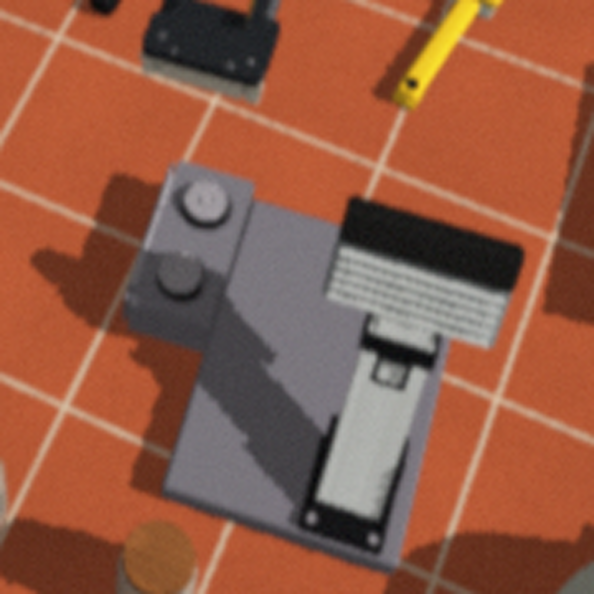

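Both cells are upright in their wells. Moving over the head.

Call:
apply_moves --targets '[0,0.1018,0.0392,0,0,0,0.1018,0.0392,0,0,0,0.1018,0.0392,0,0,0,0.1018,0.0392,0,0,0,0,0,0,0,0,0,0,0,0]'

```text
clock: 21.3
position: [0.6654, 0.2094, 0.3265]
ee_rot: [2.09, 2.345, -0.002]
force: [-0.6, -1.4, 0.3]
width: 0.997
```

```bash
python3 -c "
from h import *
import cv2
go(.6655,.2095,.232,6.6)
im=eyes.get_image('scene')[:,:,::-1]
cv2.imwrite('pics/g.png',cv2.resize(im[210:390,300:480],None,fx=3.3,fy=3.3,interpolation=cv2.INTER_CUBIC))
"
```

```text
t 21.3 pos [0.6654 0.2094 0.3265] jaw 6.58 tilt 0.07 F [-0.6 -1.4  0.3] w 0.997
shares [0.0005 0.0004 0.2363] turn -0.0002
```

View pics/g.png

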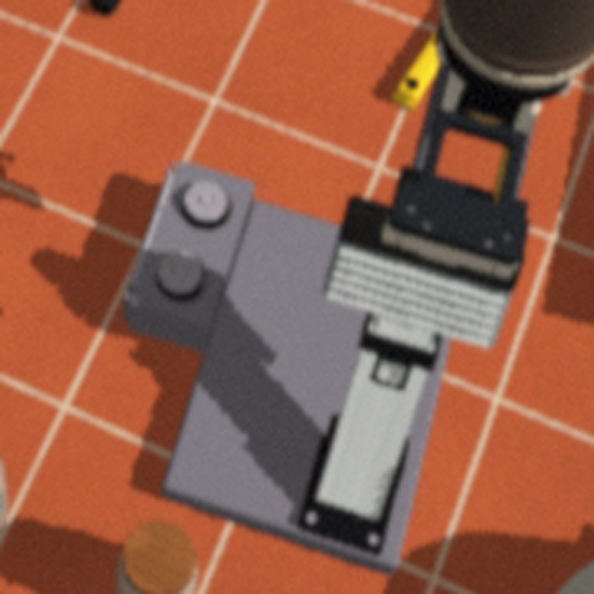

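Call:
apply_moves --targets '[0,0,0,0.08,0,0,0,0,0.08,0,0,0,0,0.04,0,0,0,0,0.03,0,0,0,0,0,0]'

```text
clock: 21.98
position: [0.6654, 0.2093, 0.2349]
ee_rot: [-2.09, -2.346, 0.001]
force: [-0.3, 0.6, -0.1]
width: 1.001
```

```bash
python3 -c "
from h import *
import cv2
go(.6655,.2095,.232,6.6)
im=eyes.get_image('scene')[:,:,::-1]
cv2.imwrite('pics/i.png',cv2.resize(im[240:360,370:480],None,fx=5,fy=5,interpolation=cv2.INTER_CUBIC))
"
```

```text
t 21.98 pos [0.6654 0.2093 0.2349] jaw 6.6 tilt 0.03 F [-0.3  0.6 -0.1] w 1.001
shares [0.0005 0.0003 0.0073] turn -0.0
```

View pics/i.png

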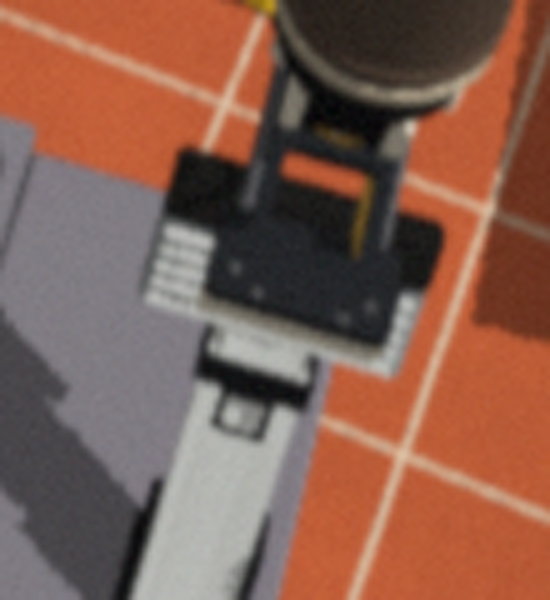

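The jaws straddle the rail, which shows through the hand's gap at zoom (320,190). Closing now.

Call:
apply_moves --targets '[0.4,0,0,0,0,0.6,0,0,0,0,1,0,0,0,0,1,0,0,0,0,1,0,0,0,0,1,0,0,0,0,1,0,0,0,0]' --grip_force 50

```text
clock: 22.9
position: [0.6636, 0.2096, 0.2344]
ee_rot: [-2.087, -2.345, 0.005]
force: [-9.9, -3.0, -1.5]
width: 0.287
```

```bash
python3 -c "
from h import *
go(.6655,.2095,.232,6.6)
"
```

```text
t 22.9 pos [0.6636 0.2096 0.2344] jaw 6.66 tilt 0.24 F [-9.9 -3.  -1.5] w 0.287
shares [-0.0008  0.0047  0.0061] turn 0.0007
```

Call:
apply_moves --targets '[1,0,-0.0129,-0.0214,0,1,0,-0.0129,-0.0214,0,1,0,-0.0129,-0.0214,0,1,0,0,0,0]'

```text
clock: 23.4
position: [0.6476, 0.2077, 0.2613]
ee_rot: [-2.087, -2.346, 0.005]
force: [-11.0, -1.6, -6.1]
width: 0.268
```

```bash
python3 -c "
from h import *
import cv2
go(.6655,.2095,.232,6.6)
im=eyes.get_image('scene')[:,:,::-1]
cv2.imwrite('pics/j.png',cv2.resize(im[240:360,370:480],None,fx=5,fy=5,interpolation=cv2.INTER_CUBIC))
"
```

```text
t 23.4 pos [0.6476 0.2077 0.2613] jaw 6.68 tilt 0.22 F [-11.   -1.6  -6.1] w 0.268
shares [-0.0008  0.0451  0.073 ] turn 0.0009
```

View pics/j.png

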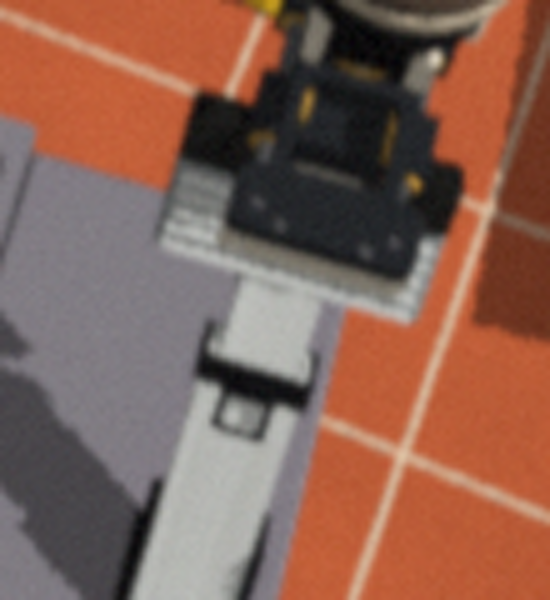

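The head is rising with the hand. Continuing.

Call:
apply_moves --targets '[1,0,-0.0129,-0.0214,0,1,0,-0.0129,-0.0214,0,1,0,-0.0129,-0.0214,0,1,0,-0.0129,-0.0214,0,1,0,-0.0129,-0.0214,0,1,0,0,0,0]'

```text
clock: 24.2
position: [0.6219, 0.2048, 0.3044]
ee_rot: [-2.087, -2.346, 0.005]
force: [-11.8, -0.8, -6.1]
width: 0.265
```

```bash
python3 -c "
from h import *
import cv2
go(.6655,.2095,.232,6.6)
im=eyes.get_image('scene')[:,:,::-1]
cv2.imwrite('pics/k.png',cv2.resize(im[230:350,370:480],None,fx=5,fy=5,interpolation=cv2.INTER_CUBIC))
"
```

```text
t 24.2 pos [0.6219 0.2048 0.3044] jaw 6.69 tilt 0.2 F [-11.8  -0.8  -6.1] w 0.265
shares [-0.0009  0.1101  0.1806] turn 0.001
```

View pics/k.png

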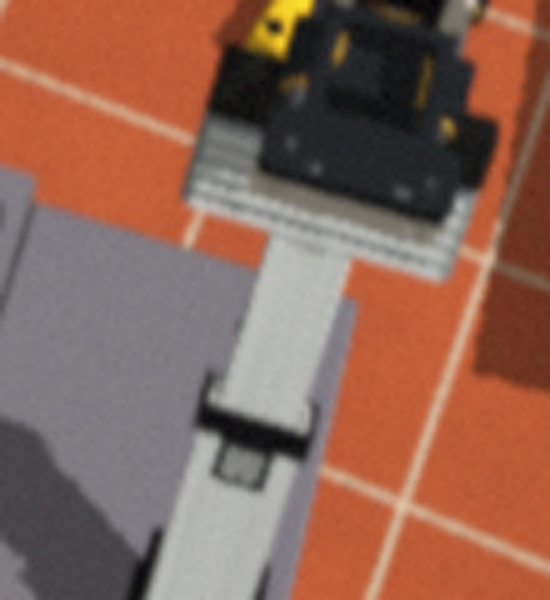

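Call:
apply_moves --targets '[1,0,-0.009,-0.015,0,1,0,-0.009,-0.015,0,1,0,0,0,0]'

```text
clock: 24.62
position: [0.6149, 0.204, 0.3161]
ee_rot: [-2.087, -2.346, 0.005]
force: [-11.0, -1.7, -7.8]
width: 0.269
```

```bash
python3 -c "
from h import *
import cv2
go(.6655,.2095,.232,6.6)
im=eyes.get_image('scene')[:,:,::-1]
cv2.imwrite('pics/l.png',cv2.resize(im[230:350,370:480],None,fx=5,fy=5,interpolation=cv2.INTER_CUBIC))
"
```

```text
t 24.62 pos [0.6149 0.204  0.3161] jaw 6.69 tilt 0.2 F [-11.   -1.7  -7.8] w 0.269
shares [-0.001   0.1278  0.2097] turn 0.001
```

View pics/l.png

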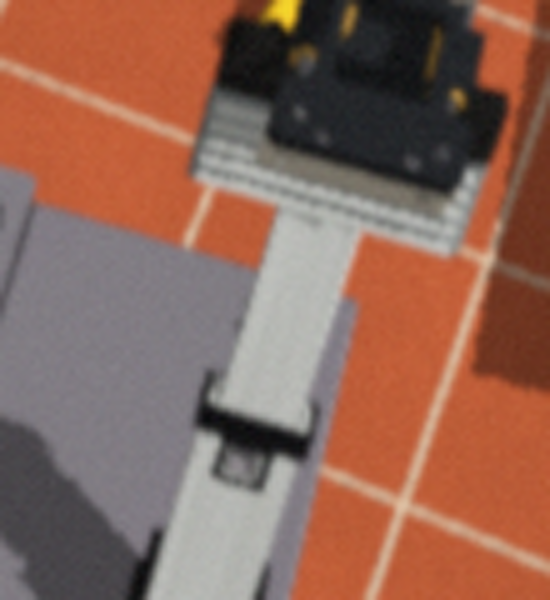

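Call:
apply_moves --targets '[1,0,-0.0055,-0.009,0,1,0,-0.004,-0.0065,0,1,0,0,0,0,1,0,0,0,0]'

```text
clock: 25.18
position: [0.6113, 0.2036, 0.3221]
ee_rot: [-2.087, -2.346, 0.004]
force: [-9.8, -0.8, -10.0]
width: 0.269
```

```bash
python3 -c "
from h import *
import cv2
go(.6655,.2095,.232,6.6)
im=eyes.get_image('scene')[:,:,::-1]
cv2.imwrite('pics/m.png',cv2.resize(im[230:350,370:480],None,fx=5,fy=5,interpolation=cv2.INTER_CUBIC))
"
```

```text
t 25.18 pos [0.6113 0.2036 0.3221] jaw 6.69 tilt 0.19 F [ -9.8  -0.8 -10. ] w 0.269
shares [-0.0011  0.1369  0.2249] turn 0.001
```

View pics/m.png

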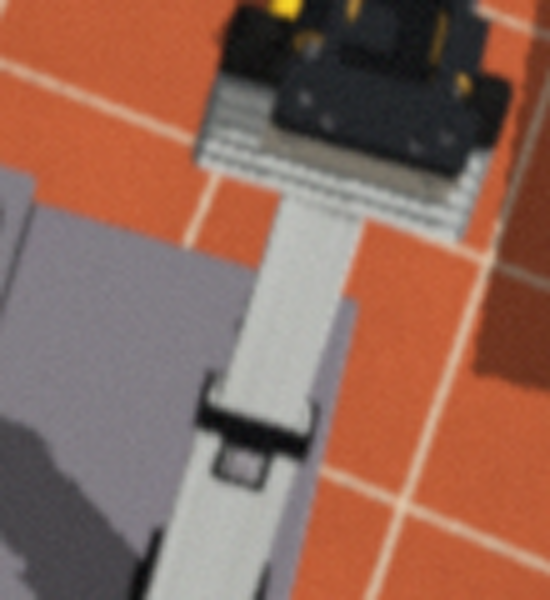

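Call:
apply_moves --targets '[1,0,-0.005,-0.0085,0,1,0,0,0,0,1,0,0,0,0]'

```text
clock: 25.6
position: [0.6108, 0.2035, 0.3231]
ee_rot: [-2.088, -2.346, 0.003]
force: [0.5, 3.5, -26.8]
width: 0.263
```

```bash
python3 -c "
from h import *
import cv2
go(.6655,.2095,.232,6.6)
im=eyes.get_image('scene')[:,:,::-1]
cv2.imwrite('pics/n.png',cv2.resize(im[300:340,400:440],None,fx=12,fy=12,interpolation=cv2.INTER_CUBIC))
"
```

```text
t 25.6 pos [0.6108 0.2035 0.3231] jaw 6.67 tilt 0.15 F [  0.5   3.5 -26.8] w 0.263
shares [-0.0008  0.1381  0.2274] turn 0.0007
```

View pics/n.png

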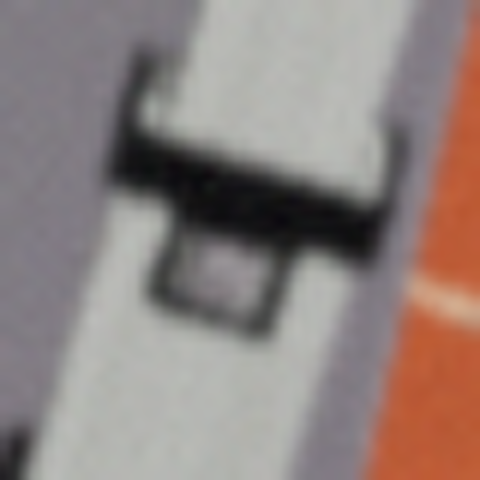

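The axial force jumped to about 27 N with no further travel, so this is the end stop, and a steel button fills the window. I'll ease back to test the lock and unload.

Call:
apply_moves --targets '[1,0,0.006,0.01,0,1,0,0.006,0.01,0,1,0,0,0,0,1,0,0,0,0]'

```text
clock: 26.15
position: [0.6129, 0.2038, 0.3197]
ee_rot: [-2.087, -2.346, 0.006]
force: [-20.0, -4.5, 5.3]
width: 0.264
```

```bash
python3 -c "
from h import *
go(.6655,.2095,.232,6.6)
"
```

```text
t 26.15 pos [0.6129 0.2038 0.3197] jaw 6.7 tilt 0.22 F [-20.   -4.5   5.3] w 0.264
shares [-0.001   0.1331  0.2186] turn 0.0011
```

The head held after about 4 mm: the 3 mm of play plus compliance, with the resistance above the sliding friction. Releasing.

Call:
apply_moves --targets '[1,0,-0.003,-0.005,0,0.6,0,0,0,0,0.3,0,0,0,0,0,0,0,0,0,0,0,0,0,0,0,0,0,-0.05,0,0,0,0,-0.1,0,0,0,0,-0.1,0,0,-0.08,-0.08,0,0,0,-0.1,-0.08,0,0,0,-0.1,-0.08,0,0,0,-0.1,-0.08,0,0,0,-0.1,-0.08,0,0,0,-0.1,0,0,0,0,-0.1,0,0,0,0,-0.1,0,0,0,0,0,0,0,0]'

```text
clock: 28.28
position: [0.4922, -0.1282, 0.4191]
ee_rot: [2.095, 2.34, -0.001]
force: [-0.3, -0.1, -0.1]
width: 1.001
```

```bash
python3 - <<'E'
from h import *
import cv2
go(.4,-.1,.4,6.6)
for n in('scene','top'):
    im=eyes.get_image(n)[:,:,::-1].copy()
    cv2.imwrite(f'pics/p_{n}.png',im)
    if n=='scene':
        cv2.imwrite('pics/p_z.png',cv2.resize(im[220:390,320:470],None,fx=3.5,fy=3.5,interpolation=cv2.INTER_CUBIC))
    # predicted head top for locked
E
```

```text
t 28.27 pos [ 0.4922 -0.1282  0.4191] jaw 6.31 tilt 0.07 F [-0.3 -0.1 -0.1] w 1.001
shares [ 0.0954 -0.2214  0.0476] turn -0.0032
```

View pics/p_z.png

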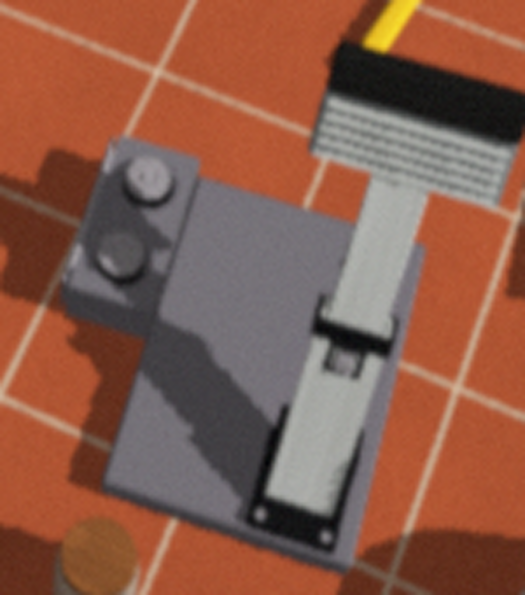

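View pics/p_scene.png

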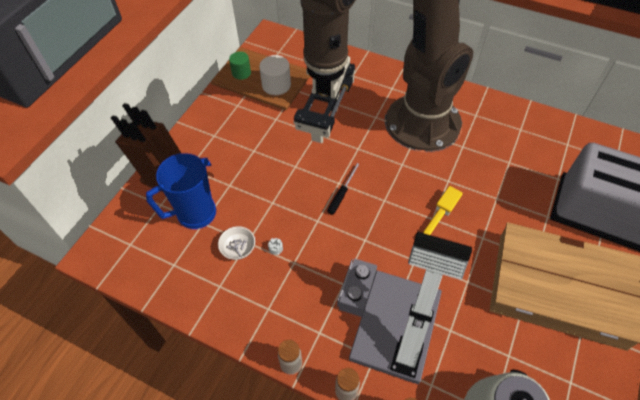

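View pics/p_top.png

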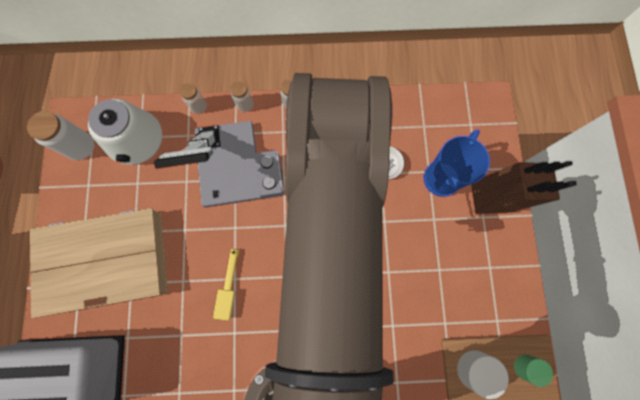

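```bash
python3 - <<'E'
import cv2,numpy as np
fs=["f0",]
a=cv2.imread("pics/scene0.png")[300:340,400:440]; b=cv2.imread("pics/p_scene.png")[300:340,400:440]
cv2.imwrite("pics/q.png",np.hstack([cv2.resize(i,None,fx=10,fy=10,interpolation=cv2.INTER_CUBIC) for i in(a,b)]))
s=cv2.imread("pics/p_scene.png")
cv2.imwrite("pics/q2.png",cv2.resize(s[225:305,400:480],None,fx=7,fy=7,interpolation=cv2.INTER_CUBIC))
E
```

```text
(no output)
```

View pics/q.png

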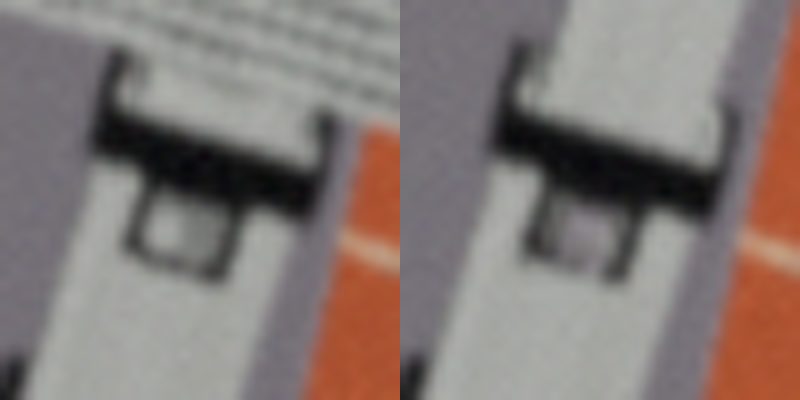

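View pics/q2.png

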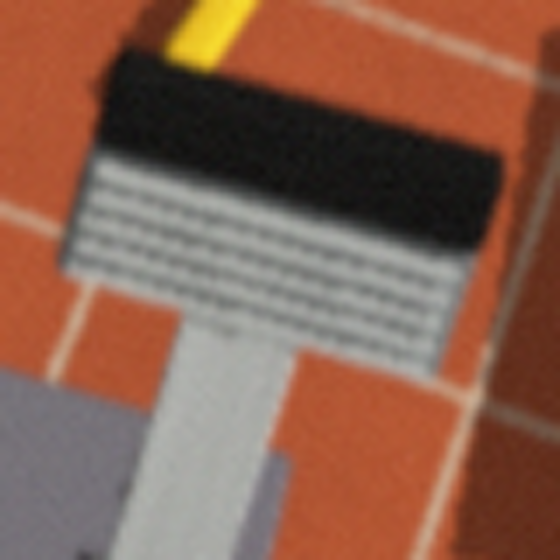

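The steel button now fills the window and hides the window's lower trim, so it is proud and resting on the edge. The head is up, both cells are seated, and the bystanders haven't visibly moved. Handing in.

```bash
python3 -c "
from cell import arm
print(arm.sign_off())"
```

```text
the job is handed in; nothing more can be done
None
```

The lamp is ready: both cells are in their wells, nub up and fully down, and the head is up and locked. I handed the job in at about 28 s of the 59 s allowed.

- **Cells:** The left cell went into the far well and the right cell into the near well. I pressed each one down with the shut fingers at about 22 N. The nub tops stopped at 0.0693 m and 0.0691 m, against an expected 0.069 m.
- **Head:** I gripped the rail with the hand vertical, because the moves cannot tilt it, and pulled along the slant. The force rose to about 27 N at the end stop. On easing back the head gave about 4 mm and then held, which fits the 3 mm of play plus some compliance. In the last picture the steel button fills the lock window and covers its lower trim, so it looks fully out. I have no direct reading of its travel.
- **Bystanders:** The last pictures show nothing visibly moved. The arm hid part of the top view, so this rests mostly on the scene camera. The arm was clear of everything at hand-in.
- **What disagreed:** The first insertion touched the well rim at about 13 N because the two cameras and the arm's settling differed by 1–3 mm. I lifted off, corrected by about 3 mm, and the cell then went in without contact.

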